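# Put the glaze jar in the cupboard's door rack and snap the door shut

### The arm

A 7-joint arm with a two-finger parallel gripper is mounted at the origin on the work surface. World frame = base frame: x ahead of the robot, y to its left, z up, the work surface at z = 0. Lengths are in mm, angles in rad, forces in N, time in s.
With the tool pointing down it reaches from about 425 to 875 mm from the base axis. Payload 4.7 kg.
Tool frame: the origin (TCP) lies at the very end of the fingers, on their centre line; the grasp point (between the pads) lies 19 mm behind it (grasp_offset is the distance from the TCP to the grasp point, in mm); z points along the fingers, y is the line along which they close (so a half turn about z gives the same grasp; the last joint's range is limited). The gripper opens to 85 mm and grips with 20 to 120 N. Pads are 22 mm wide; open, the fingers measure 114 mm over their backs; the gripper's body (76 mm by 85 mm) begins 54 mm behind the grasp point. The pads swing forward as they close: fully open they stand 13 mm farther back than shut.
Start: joints at [1.206, 0.321, -0.07, 1.45, 0.023, 1.371, -0.057], TCP at [240.355, -603.951, 200.649] pointing down, gripper open.
Joint ranges: [-2.86, 2.86], [-0.3, 2.09], [-1.38, 1.24], [0.06, 2.45], [-1.56, 4.7], [0.09, 2.05], [-2.69, 2.69]. Speed limits (rad/s): [2.57, 2.57, 3.14, 3.14, 3.14, 3.14, 3.14].

### API

Orientations are given as a rotation vector (axis times angle).
In Python, from workcell import * gives the robot as it stands. The module is installed in compiled form; this text tells all that it offers.
- The arm moves only by the shell command python3 -m inch 'ROWS'. ROWS is JSON, a list of rows, each a list of 3 entries, a list of its own where there are three numbers: the shift along the tool's x, y, z in m, then the turn about the tool's z in degrees, then the closure, from 0 (fully open) to 1 (shut). A call has 1 to 20 rows; each row shifts and turns the commanded pose from where the row before left it, along the tool's axes as they then stand; what a row does not reach is not made up. A row lasts 1/8 s, in which the tool goes at most 62.5 mm and 10.7 degrees, less where a joint would pass 70% of its speed; a pose out of reach is approached as far as the arm can. A call with a gripper value outside its range is refused whole. The fingers move at their own pace and stop on an object; the grip force is fixed at half the most. Time passes only in rows, so rows that do not move let the fingers close. It gives the time, the measured TCP pose, the force, the opening and the grip force at its end, in the units of the state.
- observe(): the state, without advancing time (a new reading comes with each control period).
- get_image(name): name is "scene" or "side" or "wrist"; returns the picture (384x512x3 uint8, blue, green, red); there is no depth.
- calibration(name): a dict with "K" (3x3 intrinsics, pixels), "extrinsics" (4x4, takes a point from camera to world coordinates). Camera axes: x right, y up, looking along -z (the intrinsics and any distortion apply to the point x, -y, -z); pixel columns grow to the right and rows downward; lengths in mm; the calibration is good to about 2 mm. A picture is of the moment at which its call begins: read the wrist's pose just before it. calibration takes no time and is no camera call; for the wrist camera it gives the pose at the moment of the call.
- job_done(): hands the job in; it is judged then, once.
The state is a dict: "time": time; "q": joint angles; "joint_vel": joint speeds; "effort": joint torques, N m; "eef_pos": TCP position; "tcp_rot": TCP orientation; "force": force on the tool from outside, world axes, zero at the start; "wrist_torque": the same for the moment, N m; "gripper_width": opening from 0.0 (shut) to 1.0 (fully open); "gripper_force": force on a finger pad.
Only numpy, scipy, OpenCV 4.12 (cv2) and the standard library are available. Lean on these libraries where they do the work, as an engineer would, in place of code of your own. Each camera call takes 0.05 s, during which the arm holds its last target. There are 200 camera calls.

### The job

Pull the little glaze cupboard's door open against its sprung roller catch, stand the blue glaze jar upright in the rack on the inside of the door, and push the door shut again until the catch snaps home and the door is fully closed. Be gentle: do not fling or slam the door, do not force it or lean hard on it, and never drop, ram or tip the jar. Leave the two brown bowls and the brush where they are.

Things in the scene. Friction and masses are not known exactly. Their poses are not given: they have to be found in the camera images.
- cupboard: Fixed wooden cupboard on the table, 160 deep (x), 200 wide (y), 222 high; origin at the centre of its underside. Its open front, at x = -80 in its frame, faces -x towards the robot and is covered by a green door, 16 thick, 200 wide, its top edge 216 above the table.
- door (a joint): Hinge angle of the green door, rad: shut (as at the start) it rests between -0.02 and 0.005, which varies; it grows as the door opens towards the robot, stop at 1.75. Vertical hinge at the cupboard's left (+y) front edge; seen from above the door turns clockwise as it opens. Off the catch it turns with light friction and stays where left. Over 2.5 rad/s is flinging it.
- strike (a point): Steel wedge inside the door, 160 from the hinge, 50 up, held by a sprung roller. Closing, it meets the roller about 0.07 rad (12 mm at the handle) before shut; the push grows to 17 to 22 N at the handle 6 mm before shut, then fades; about 3 mm before shut the catch takes over and snaps the door onto the buffer. Pulling open likewise takes up to 17 to 22 N.
- buffer: Small black rubber buffer inside the cupboard at the door's free edge, 178 from the hinge and 160 up; the shut door rests on it, drawn by the catch with about 15 N. It gives 1 mm for each 12 N; leaning on the shut door with more than 25 N is forcing it. Set in or out by a few mm with the catch. The origin is inside the cupboard, not on its face.
- door_handle (a point): Grip point of the handle, a vertical steel bar, 12 in diameter, 100 to 212 above the table; this point is on its centre line, 188 up. The bar's centre is 45 off the door's outer face. Two stems join it to the door at heights 115 and 148; above 155 it is free all round. From the hinge point it lies at x = -61, y = -165 in the door's axes. Turns with the door.
- door_hinge (a point): Point on the vertical hinge axis, 188 above the table, in the plane of the door's inner face (cupboard frame x = -80, y = +100). It has the door's axes: x from the outer to the inner face (the cupboard's x when shut), -y along the door from hinge to free edge, z up.
- rack (a point): Centre of the floor of the open-topped rack on the door's inside: 95 above the table, 35 from the inner face, 95 from the hinge along the door. Pocket 80 along the door by 70 across, between the door and rails 30 high (tops 125 above the table). Turns with the door: x away from the door, y along it. Reached from above with the door open 1 rad or more.
- jar_centre (a point): Centre (half-way up) of the loose, straight-sided blue glaze jar with a white lid, 53 in diameter, 110 high, 0.18 to 0.35 kg, standing on the table to the robot's right; the centre is 55 above its underside. Standing in the rack its top is 205 above the table. z is its axis.
- bowl_a_mid (a point): Centre of a loose brown glazed bowl, 110 across, 45 high, beside the cupboard; leave it alone.
- bowl_b_mid (a point): Centre of the other loose brown glazed bowl, 110 across, 45 high, on the left; leave it alone.
- brush_grip (a point): Handle of a loose wooden brush, 190 long, lying on the left, roughly along x; leave it alone.
Not all that is in view belongs to the job. Of the things that look like the part that bears jar_centre, take the one that is farthest from the robot's base at the start.

How it is judged (in metres and radians):
On the way, in this order (a step that is already met when the one before it is completed fails the run):
1. the door has been pulled open past its catch, to more than 0.8 rad (value of joint door above 0.8 rad), for 0.2 s.
2. the jar stands upright on the floor of the door rack, let go, while the door is still open (horizontal distance between jar_centre and rack below 0.02 m and z of jar_centre in the frame of rack between 0.048 and 0.064 m and angle between jar_centre's own z axis and vertical below 0.12 rad and value of joint door above 0.5 rad and contact force between each of the arm, the fingers and jar below 0.2 N), for 0.2 s.
At the end, for the whole second after the job is handed in: The catch holds the door shut (below 0.012 rad) and pressed on its rubber buffer with more than 3 N, at rest; the jar stands upright (within 0.12 rad) on the rack floor, its centre within 20 mm of the rack's centre, at rest and released (value of joint door below 0.012 rad and contact force between door and buffer above 3 N and velocity of joint door between -0.05 and 0.05 rad/s and horizontal distance between jar_centre and rack below 0.02 m and z of jar_centre in the frame of rack between 0.048 and 0.064 m and angle between jar_centre's own z axis and vertical below 0.12 rad and linear speed of jar below 0.03 m/s); the robot touches nothing.
It fails at once if the shut door is forced: the robot leans on it so hard that it crushes the buffer with more than 40 N (the catch's own 15 N or so and 25 N from the robot) (contact force between door and buffer above 40 N and contact force between any of the fingers, the arm and door above 0.5 N).
It fails at once if the door is flung or slammed: faster than 2.5 rad/s while more than 0.2 rad open (value of joint door above 0.2 rad and (velocity of joint door above 2.5 rad/s or velocity of joint door below -2.5 rad/s)).
It fails at once if the jar is tipped by more than 0.5 rad (angle between jar_centre's own z axis and vertical above 0.5 rad).
It fails at once if the jar is dropped or rammed into the rack (more than 40 N) (contact force between jar and door above 40 N).
It fails at once if a bowl or the brush is moved by more than 30 mm (distance of any of bowl_a_mid, bowl_b_mid, brush_grip from where it was at the start of the episode above 0.03 m).
It also fails if it takes over 72 s, if anything falls off the work surface, if the arm or the gripper's body presses on something with over 40 N, if the wrist force passes 120 N, or if a joint passes its speed limit or range.

## Working session

There is one attempt and no reset: what is moved stays moved. The work goes in short steps, Python scripts to look and compute and a shell command to move; the robot and the scene stay as the last step left them, time stands still between calls to the robot, and variables do not carry over. Pictures are saved under pics/ and viewed, at most 10 in all, crops included, and the job is handed in when it is done.

```bash
mkdir -p pics; cat > h.py <<'E'
from workcell import *
import numpy as np, cv2
from scipy.spatial.transform import Rotation as R
def ray(c,u,v):
    K=np.array(c["K"]);E=np.array(c["extrinsics"])
    d=np.linalg.inv(K)@[u,v,1]; d=E[:3,:3]@[d[0],-d[1],-d[2]]
    return E[:3,3],d/np.linalg.norm(d)
def onz(c,u,v,z):
    o,d=ray(c,u,v); return o+d*(z-o[2])/d[2]
def tri(*rs):
    A=sum(np.eye(3)-np.outer(d,d) for o,d in rs); b=sum((np.eye(3)-np.outer(d,d))@o for o,d in rs)
    return np.linalg.solve(A,b)
def proj(c,p):
    K=np.array(c["K"]);E=np.linalg.inv(np.array(c["extrinsics"])); q=E[:3,:3]@p+E[:3,3]
    x=K@[q[0],-q[1],-q[2]]; return x[:2]/x[2]
def totool(p):
    s=observe(); return R.from_rotvec(s["tcp_rot"]).inv().apply(np.array(p)-s["eef_pos"])
E
python3 - <<'E'
from h import *
s=observe(); print(s["time"],s["eef_pos"],R.from_rotvec(s["tcp_rot"]).as_matrix().round(3))
for n in("scene","side"):
    c=calibration(n); print(n,c.keys(),np.array(c["K"]).round(1).tolist(),np.array(c["extrinsics"]).round(2).tolist())
    cv2.imwrite(f"pics/{n}0.png",cv2.resize(get_image(n),(800,600),interpolation=cv2.INTER_CUBIC))
E
```

```text
0.0 [ 240.07743742 -603.39851528  199.53148393] [[ 0.929  0.37  -0.001]
 [ 0.37  -0.929  0.002]
 [-0.    -0.002 -1.   ]]
scene dict_keys(['K', 'extrinsics']) [[436.9, 0.0, 259.6], [0.0, 436.9, 190.1], [0.0, 0.0, 1.0]] [[-0.46, -0.84, 0.28, 859.31], [0.89, -0.43, 0.15, 219.06], [-0.0, 0.32, 0.95, 1362.94], [0.0, 0.0, 0.0, 1.0]]
side dict_keys(['K', 'extrinsics']) [[374.0, 0.0, 249.0], [0.0, 374.0, 185.3], [0.0, 0.0, 1.0]] [[0.69, 0.69, -0.21, 317.77], [-0.72, 0.66, -0.21, -158.07], [-0.0, 0.3, 0.95, 1002.91], [0.0, 0.0, 0.0, 1.0]]
```

View pics/scene0.png

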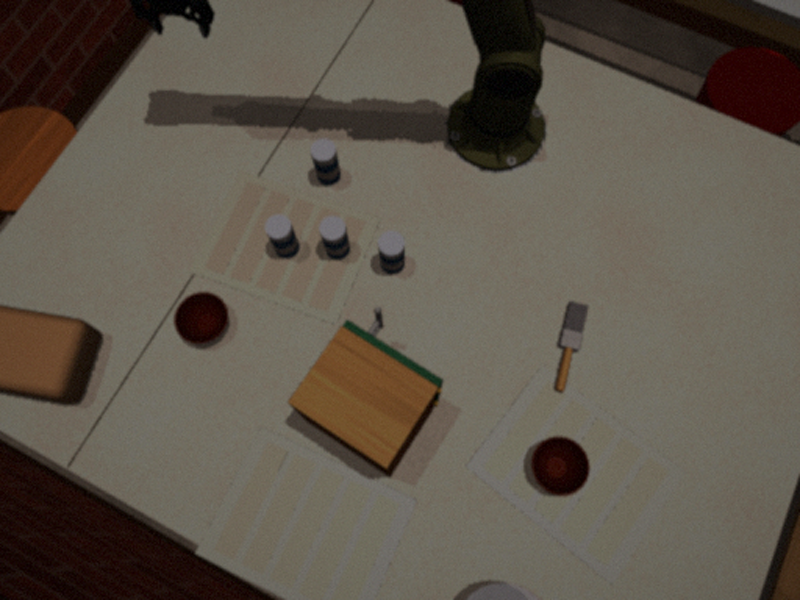

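View pics/side0.png

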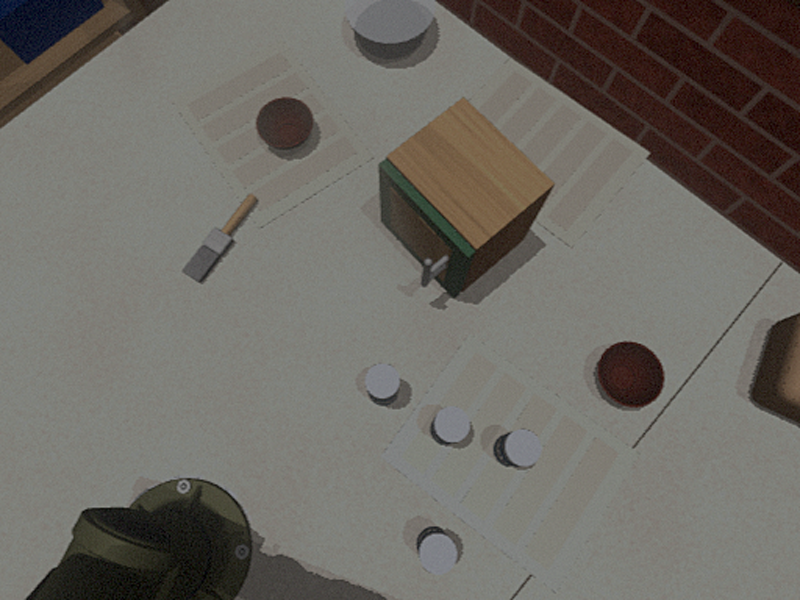

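The scene picture shows the cupboard with top corners at about (347,326), (441,384), (388,470) and (290,402), and the handle near (378,315). Four lidded jars stand at (323,147), (280,225), (333,230) and (391,243). The side picture shows the same jars at (438,552), (520,448), (452,425) and (382,381), with the handle near (428,265).

```bash
python3 - <<'E'
from h import *
a=calibration("scene");b=calibration("side");k=.64
P=dict(A=((323,147),(438,552)),B=((280,225),(520,448)),C=((333,230),(452,425)),D=((391,243),(382,381)),
 FR=((347,326),(475,248)),FL=((441,382),(385,162)),BL=((388,470),(464,99)),BR=((290,402),(553,186)),
 bowlA=((202,318),(630,373)),bowlB=((560,465),(285,123)),handle=((378,311),(428,262)))
for n,(p,q) in P.items():
    X=tri(ray(a,p[0]*k,p[1]*k),ray(b,q[0]*k,q[1]*k)); print(n,X.round(1),np.hypot(*X[:2]).round(0))
S=cv2.imread("pics/scene0.png");T=cv2.imread("pics/side0.png")
f=lambda n,x,y:cv2.resize(get_image(n)[y:y+70,x:x+90],(400,311),interpolation=cv2.INTER_CUBIC)
o=[np.hstack([f("scene",150+30,110+65),f("side",220,100+35)]),np.hstack([f("scene",155,125),f("side",225,225)])]
cv2.imwrite("pics/crop.png",cv2.resize(np.vstack(o)*1,(771,600)))
E
```

```text
A [ 285.1 -276.1  129.6] 397.0
B [ 471.7 -271.2  113.6] 544.0
C [ 428.6 -176.4  100.6] 463.0
D [403.2 -56.1 110.7] 407.0
FR [619.1 -30.3 222. ] 620.0
FL [631.8 159.3 219.4] 652.0
BL [800.4 147.5 214.1] 814.0
BR [777.3 -50.5 216.2] 779.0
bowlA [ 699.3 -333.9   44.6] 775.0
bowlB [633.8 421.7  44.3] 761.0
handle [564.3   4.6 205.2] 564.0
```

View pics/crop.png

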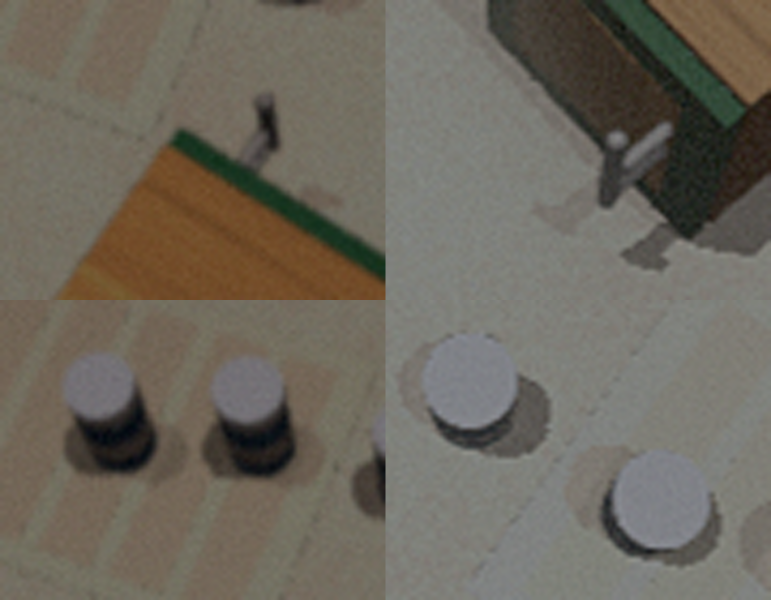

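The crops show the handle top at about (264,99) in the scene crop and (616,138) in the side crop. Jar B (right-hand in the side crop, left in the scene crop) is the farthest, so it's the target. Next I fit the cupboard pose.

```bash
cat >> h.py <<'E'
def door(cx,cy,yaw,th):
    "hinge point xy, door x axis, door y axis"
    r=lambda a:np.array([[np.cos(a),-np.sin(a)],[np.sin(a),np.cos(a)]])
    h=np.array([cx,cy])+r(yaw)@[-80,100]; M=r(yaw-th); return h,M
E
python3 - <<'E'
from h import *
from scipy.optimize import least_squares
a=calibration("scene");b=calibration("side");k=.64
h,w=(241.6,198.1),(273.8,167.2)
print("handle top tri",tri(ray(a,*h),ray(b,*w)),onz(a,*h,212),onz(b,*w,212))
obs=[(a,(217.8,210),(-80,-100,222)),(a,(388*k,470*k),(80,100,222)),(a,(290*k,402*k),(80,-100,222)),
(b,(464*k,99*k),(80,100,222)),(b,(553*k,186*k),(80,-100,222)),(b,(388*k,160*k),(-80,100,222)),(b,(475*k,248*k),(-80,-100,222)),
(a,h,(-141,-65,212)),(b,w,(-141,-65,212))]
def f(p):
    r=R.from_euler("z",p[2]); return np.ravel([proj(c,r.apply(q)+[p[0],p[1],0])-np.array(u) for c,u,q in obs])
s=least_squares(f,[700,60,-.1],loss="soft_l1"); print(s.x,f(s.x).reshape(-1,2).round(1).tolist())
H,M=door(*s.x,0); print("hinge",H,"handle",H+M@[-61,-165])
B=tri(ray(a,280*k,225*k),ray(b,520*k,448*k));print(B,onz(a,280*k,225*k,110),onz(b,520*k,448*k,110))
E
```

```text
handle top tri [563.44977343   4.00837973 210.86884325] [563.88447825   4.00981093 212.        ] [562.9536336    3.98575301 212.        ]
[ 7.09524351e+02  5.53648575e+01 -9.66086754e-02] [[0.7, -1.9], [-0.8, -0.8], [-1.8, 0.1], [-0.9, -1.6], [1.2, -1.5], [-2.0, -2.4], [0.8, 1.2], [0.2, -0.3], [-0.1, -0.1]]
hinge [639.54323689 162.61523585] handle [562.91203222   4.26859562]
[ 471.6681165  -271.24660522  113.5809394 ] [ 470.66574977 -272.89761016  110.        ] [ 472.15471252 -271.46968964  110.        ]
```

```bash
python3 -m inch '[[[0,0,-0.012],-10.45,0],[[0,0,-0.012],-10.45,0],[[0,0,-0.012],-10.45,0],[[0,0,-0.012],-10.45,0.1],[[0,0,-0.012],-10.45,0.2],[[0,0,-0.012],-10.45,0.4],[[0,0,0],0,0.45]]'; python3 - <<'E'
from h import *
s=observe(); print(R.from_rotvec(s["tcp_rot"]).as_matrix().round(3),totool([563.4,4,270]),s["q"])
E
```

```text
time: 1.18
eef_pos: [240.6, -604.4, 273.6]
tcp_rot: [2.328, 2.107, -0.001]
force: [-0.0, 0.1, 0.8]
gripper_width: 0.551
gripper_force: 0.0
[[ 0.1    0.995  0.001]
 [ 0.995 -0.1   -0.002]
 [-0.002  0.001 -1.   ]] [637.55884057 260.69603221   2.81065884] [ 1.30978986  0.30688501 -0.20739164  1.32970863  0.06239105  1.50925797
  1.00844019]
```

```bash
python3 -m inch '[[[0.0455,0.0186,0],0,0.45],[[0.0455,0.0186,0],0,0.45],[[0.0455,0.0186,0],0,0.45],[[0.0455,0.0186,0],0,0.45],[[0.0455,0.0186,0],0,0.45],[[0.0455,0.0186,0],0,0.45],[[0.0455,0.0186,0],0,0.45],[[0.0455,0.0186,0],0,0.45],[[0.0455,0.0186,0],0,0.45],[[0.0455,0.0186,0],0,0.45],[[0.0455,0.0186,0],0,0.45],[[0.0455,0.0186,0],0,0.45],[[0.0455,0.0186,0],0,0.45],[[0.0455,0.0186,0],0,0.45],[[0,0,0],0,0.45]]'; python3 - <<'E'
from h import *
s=observe(); print(R.from_rotvec(s["tcp_rot"]).as_matrix().round(3),totool([563.4,4,172]),s["q"])
c=calibration("wrist");print(np.array(c["extrinsics"]).round(2).tolist(),proj(c,np.array([563.4,4,212])),proj(c,np.array([471.7,-271.5,110])))
cv2.imwrite("pics/w1.png",get_image("wrist"))
E
```

```text
time: 3.05
eef_pos: [561.9, 10.0, 271.8]
tcp_rot: [-2.32, -2.114, -0.003]
force: [1.1, -0.6, 0.0]
gripper_width: 0.548
gripper_force: 0.0
[[ 0.093  0.996 -0.001]
 [ 0.996 -0.093  0.003]
 [ 0.003 -0.001 -1.   ]] [-6.14976846  2.12597108 99.81098314] [ 0.63216558  0.17332256 -0.78528774  1.53912394  0.11950801  1.48008531
 -0.24944411]
[[1.0, 0.09, 0.03, 568.05], [-0.09, 0.96, 0.27, 79.29], [-0.0, -0.27, 0.96, 444.91], [0.0, 0.0, 0.0, 1.0]] [257.38627076 199.97087313] [207.55869381 375.57888655]
```

View pics/w1.png

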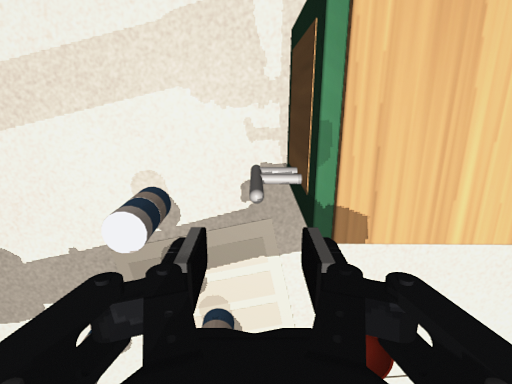

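The wrist picture shows the handle's top end at about (256,197) against a predicted (257,200), so the position holds to about 2 mm. I lower over the bar and grip it.

```bash
python3 -m inch '[[[-0.005,0.0013,0.02],0,0.45],[[0,0,0.025],0,0.45],[[0,0,0.025],0,0.45],[[0,0,0.02],0,0.45],[[0,0,0.008],0,0.45],[[0,0,0],0,0.6],[[0,0,0],0,0.8],[[0,0,0],0,1],[[0,0,0],0,1],[[0,0,0],0,1]]'; python3 - <<'E'
from h import *
s=observe(); print(s["gripper_width"],s["gripper_force"],s["force"],totool([563.4,4,172]))
E
```

```text
time: 4.35
eef_pos: [562.9, -0.5, 175.7]
tcp_rot: [2.326, 2.109, 0.001]
force: [-1.1, -0.0, 6.6]
gripper_width: 0.069
gripper_force: 59.1
0.06869171837515099 59.123327136039734 [-1.13952529 -0.0316092   6.57194414] [4.48767079 0.03544737 3.66431604]
```

```bash
python3 -m inch '[[[0.0022,-0.0059,0],2,1],[[0.0022,-0.0059,0],2,1],[[0.0022,-0.0059,0],2,1],[[0.006,-0.0146,0],5,1],[[0.006,-0.0146,0],5,1],[[0.006,-0.0146,0],5,1]]'; python3 -c "
from h import *
s=observe();print(R.from_rotvec(s['tcp_rot']).as_matrix().round(3),s['q'])"
```

```text
time: 5.1
eef_pos: [509.6, 37.9, 175.7]
tcp_rot: [2.674, 1.644, 0.003]
force: [1.2, -1.5, 5.8]
gripper_width: 0.062
gripper_force: 60.3
[[ 0.451  0.892  0.003]
 [ 0.892 -0.451 -0.001]
 [ 0.     0.003 -1.   ]] [ 0.61355005  0.08409311 -0.77056063  1.80503426  0.06287677  1.27416779
 -0.64171114]
```

```bash
python3 -m inch '[[[0.006,-0.0146,0],5,1],[[0.006,-0.0146,0],5,1],[[0.006,-0.0146,0],5,1],[[0.006,-0.0146,0],5,1],[[0.006,-0.0146,0],5,1],[[0.006,-0.0146,0],5,1],[[0.006,-0.0146,0],5,1],[[0.006,-0.0146,0],5,1],[[0.006,-0.0146,0],5,1],[[0.006,-0.0146,0],5,1],[[0.006,-0.0146,0],5,1],[[0,0,0],0,1],[[0,0,0],0,1]]'; python3 -c "
from h import *
s=observe();print(R.from_rotvec(s['tcp_rot']).as_matrix().round(3),s['q'])"
```

```text
time: 6.72
eef_pos: [463.1, 199.7, 175.6]
tcp_rot: [-3.132, -0.233, -0.002]
force: [-0.6, 0.7, 7.6]
gripper_width: 0.064
gripper_force: 60.7
[[ 0.989  0.148  0.001]
 [ 0.148 -0.989  0.001]
 [ 0.002 -0.001 -1.   ]] [ 0.42180613  0.08131424 -0.91161117  1.81586252  0.06702197  1.27478554
 -1.92996253]
```

```bash
python3 -m inch '[[[0,0,0],0,0.8],[[0,0,0],0,0.6],[[0,0,0],0,0.5],[[0,0,0],0,0.45],[[0,0,-0.01],0,0.45],[[0,0,-0.03],0,0.45],[[0,0,-0.03],0,0.45],[[0,0,-0.03],0,0.45],[[0,0,0],-10,0.4],[[0,0,0],-10,0.3],[[0,0,0],-10,0.2],[[0,0,0],-10,0],[[0,0,0],-10,0],[[0,0,0],-10,0],[[0,0,0],-10,0],[[0,0,0],-10,0],[[0,0,0],-10,0],[[0,0,0],0,0]]'; python3 -c "
from h import *
s=observe();print(R.from_rotvec(s['tcp_rot']).as_matrix().round(3),s['q'],totool([471.7,-230,260]))
for n in ('scene','side'): cv2.imwrite(f'pics/{n}1.png',get_image(n))
a=cv2.imread('pics/scene1.png')[120:320,160:360];b=cv2.imread('pics/side1.png')[60:260,200:400]
cv2.imwrite('pics/c2.png',cv2.resize(np.hstack([a,b]),(800,400),interpolation=cv2.INTER_CUBIC))"
```

```text
time: 8.98
eef_pos: [462.9, 198.8, 275.2]
tcp_rot: [2.054, 2.376, 0.001]
force: [-0.1, -0.7, 0.2]
gripper_width: 1.001
gripper_force: 0.0
[[-0.144  0.99   0.001]
 [ 0.99   0.144  0.   ]
 [-0.     0.001 -1.   ]] [ 0.46404867  0.01684954 -0.92156956  1.66067767  0.01376845  1.47011271
 -0.31386974] [-425.58195868  -53.2469305    15.20293062]
```

View pics/c2.png

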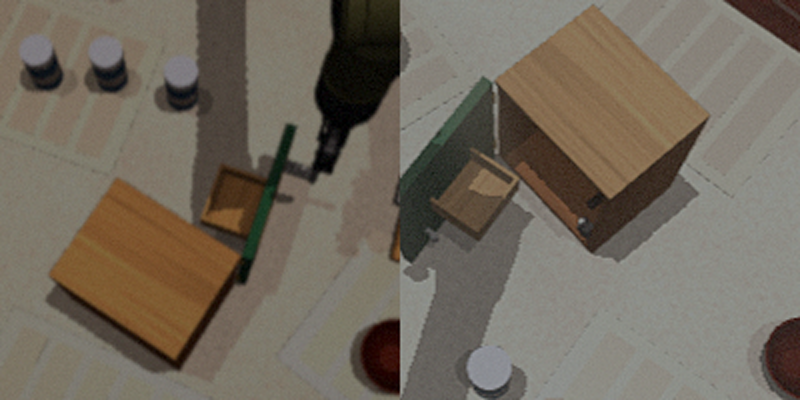

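The pictures show the door open at about 75° with the rack facing the robot's right. In the 800×400 crop the rack is near (239,203) in the scene half and (475,192) in the side half. I move towards the jar and look down at the rack with the wrist camera on the way.

```bash
python3 -m inch '[[[-0.04,0.01,0],0,0],[[-0.05,0.015,0],0,0],[[-0.05,0.015,0],0,0],[[-0.05,0.01,-0.03],0,0],[[-0.03,0,-0.03],0,0],[[0,0,0],0,0]]'; python3 - <<'E'
from h import *
a=calibration("scene");b=calibration("side")
print("rack rim tri",tri(ray(a,279.5,221.5),ray(b,237.5,156)))
H,M=door(709.5,55.4,-.0966,1.32); print("hinge",H,"rack",H+M@[35,-95],"door y",M@[0,1])
c=calibration("wrist"); s=observe()["eef_pos"];print(s)
cv2.imwrite("pics/w2.png",get_image("wrist"))
for q in [(0,-55),(0,-135),(70,-55),(70,-135)]: print(q,proj(c,np.r_[H+M@q,125]).round(1))
for q in [(0,0),(0,-200),(-16,0),(-16,-200)]: print(q,proj(c,np.r_[H+M@q,216]).round(1))
np.savez("pics/w2.npz",K=c["K"],E=c["extrinsics"])
E
```

```text
time: 9.82
eef_pos: [545.9, -15.0, 336.5]
tcp_rot: [2.06, 2.368, 0.003]
force: [0.7, 0.2, 0.2]
gripper_width: 1.001
gripper_force: 0.0
rack rim tri [551.70149045 115.99537184 108.37670121]
hinge [639.51795543 162.64977127] rack [551.02061395 113.47436531] door y [0.98813528 0.15358601]
[545.94558795 -15.0146382  336.47333902]
(0, -55) [309.5  14.1]
(0, -135) [237.8  15.3]
(70, -55) [307.5  80.5]
(70, -135) [239.5  81.6]
(0, 0) [394.9 -16.1]
(0, -200) [154.5 -12. ]
(-16, 0) [397.  -38.4]
(-16, -200) [152.5 -34.3]
```

View pics/w2.png

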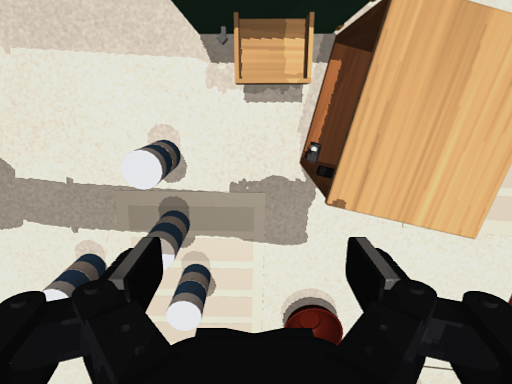

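The rack's inner corners sit at about (241,82) and (307,81), within 2 px of the prediction, so the rack centre is confirmed at (551,113.5). Next I go above the jar.

```bash
python3 -m inch '[[[-0.0405,-0.0185,0.0227],0,0],[[-0.0405,-0.0185,0.0227],0,0],[[-0.0405,-0.0185,0.0227],0,0],[[-0.0405,-0.0185,0.0227],0,0],[[-0.0405,-0.0185,0.0227],0,0],[[-0.0405,-0.0185,0.0227],0,0],[[0,0,0],0,0],[[0,0,0],0,0]]'; python3 - <<'E'
from h import *
c=calibration("wrist"); s=observe();print(s["eef_pos"],s["q"],s["force"])
im=get_image("wrist");cv2.imwrite("pics/w3.png",im)
print(proj(c,np.array([471.7,-271.5,110])),totool([471.7,-271.5,66]))
m=((im.min(2)>190)&(im.max(2).astype(int)-im.min(2)<60)).astype(np.uint8)
n,l,st,ce=cv2.connectedComponentsWithStats(cv2.morphologyEx(m,cv2.MORPH_OPEN,np.ones((5,5))))
for i in range(1,n):
    if st[i,4]>300: print(st[i],ce[i],onz(c,*ce[i],110))
E
```

```text
time: 10.88
eef_pos: [470.6, -266.0, 197.9]
tcp_rot: [-2.05, -2.379, -0.002]
force: [0.5, 0.5, 0.3]
gripper_width: 1.004
gripper_force: 0.0
[ 470.58206397 -266.00886021  197.92679739] [ 0.95415244  0.12164859 -0.52560843  1.71128013  0.06148769  1.32634454
  0.56510614] [0.4708987  0.4909805  0.31766878]
[254.62753039 189.8413607 ] [ -5.78350689  -0.32617032 132.53615856]
[    0     0   281   170 23081] [147.31341796  61.99337117] [ 372.66487818 -180.42184959  110.        ]
[  148     0   364   343 51262] [376.26376263 156.43225001] [ 569.78693173 -226.8852519   110.        ]
[ 228  163   60   34 1483] [257.30950775 180.06675657] [ 472.69547625 -262.39768951  110.        ]
[   0  171  218   82 9427] [ 86.31834094 215.88511722] [ 325.551257   -318.00502158  110.        ]
[   1  242  114   47 2550] [ 56.15098039 263.37137255] [ 297.58823098 -370.38058813  110.        ]
[ 32 277  39  23 468] [ 53.06837607 288.34401709] [ 294.02168865 -398.09362571  110.        ]
[ 50 358  41  26 632] [ 70.95411392 372.23575949] [ 310.04886341 -497.82612757  110.        ]
[421 361  35  23 532] [437.81390977 372.98120301] [ 692.17530211 -441.46911784  110.        ]
```

View pics/w3.png

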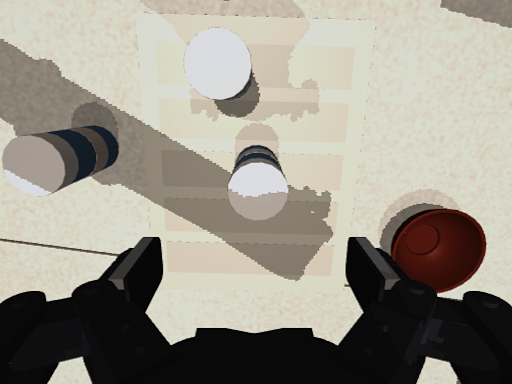

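The lid shows at (258,191), 3 px off the prediction, which puts the jar at about (473.5,-272). I lower over it and grip.

```bash
python3 -m inch '[[[-0.0065,0.0017,0.02],0,0],[[0,0,0.03],0,0],[[0,0,0.03],0,0],[[0,0,0.03],0,0],[[0,0,0.02],0,0],[[0,0,0.006],0,0],[[0,0,0],0,0.1],[[0,0,0],0,0.2],[[0,0,0],0,0.3],[[0,0,0],0,0.4],[[0,0,0],0,0.6],[[0,0,0],0,0.6],[[0,0,0],0,0.6]]'; python3 -c "
from h import *
s=observe();print(R.from_rotvec(s['tcp_rot']).as_matrix().round(3),totool([473.5,-272.3,62]),s['gripper_width'],s['gripper_force'])"
```

```text
time: 12.55
eef_pos: [473.6, -275.0, 63.8]
tcp_rot: [2.051, 2.376, -0.0]
force: [-0.8, 0.5, 5.4]
gripper_width: 0.592
gripper_force: 61.4
[[-0.146  0.989  0.002]
 [ 0.989  0.146 -0.001]
 [-0.002  0.001 -1.   ]] [2.68743004 0.29297995 1.78628647] 0.5915500639228852 61.44149221130647
```

```bash
python3 -m inch '[[[0,0,-0.01],0,0.6],[[0,0,-0.03],0,0.6],[[0,0,-0.035],0,0.6],[[0,0,-0.035],0,0.6],[[0,0,-0.03],0,0.6],[[0.02,0.007,-0.01],0,0.6],[[0.035,0.0125,-0.01],0,0.6],[[0.035,0.0125,0],0,0.6],[[0.035,0.0125,0],0,0.6],[[0.035,0.0125,0],0,0.6],[[0.035,0.0125,0],0,0.6],[[0.035,0.0125,0],0,0.6],[[0.035,0.0125,0],0,0.6],[[0.02,0.008,0],0,0.6],[[0.01,0.005,0],0,0.6],[[0,0,0],0,0.6],[[0,0,0],0,0.6]]'; python3 -c "
from h import *
s=observe();print(R.from_rotvec(s['tcp_rot']).as_matrix().round(3),totool([551.4,110.8,158]),s['gripper_width'],s['gripper_force'],s['q'])
H,M=door(709.5,55.4,-.0966,1.32);print(M@[0,1])
cv2.imwrite('pics/w4.png',get_image('wrist'))"
```

```text
time: 14.68
eef_pos: [535.6, 31.8, 222.0]
tcp_rot: [-2.054, -2.376, 0.002]
force: [0.2, 0.4, -3.0]
gripper_width: 0.591
gripper_force: 63.5
[[-0.145  0.989 -0.001]
 [ 0.989  0.145 -0.001]
 [-0.001 -0.001 -1.   ]] [75.89843133 27.0933947  63.89543948] 0.5907544340380232 63.47363193926867 [ 0.6174406   0.12640843 -0.78297648  1.67795689  0.09135092  1.37566048
 -0.03431734]
[0.98813528 0.15358601]
```

View pics/w4.png

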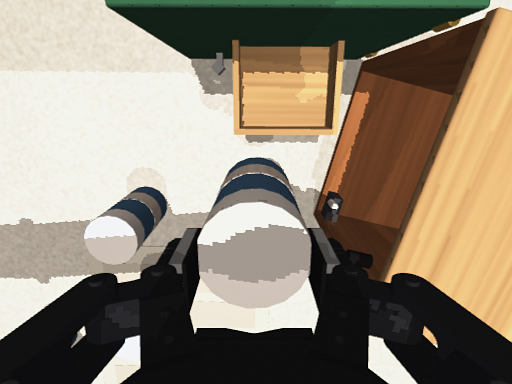

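The jar hangs upright in the grip, lid centred at about (254,250). The rack's front inner edge runs from about (240,128) to (332,128).

```bash
python3 - <<'E'
from h import *
c=calibration("wrist");s=observe();H,M=door(709.5,55.4,-.0966,1.32)
print("jar from tcp",totool(onz(c,254,250,269)))
for q in [(70,-55),(70,-135)]: print(q,proj(c,np.r_[H+M@q,125]).round(1))
for z in(216,):print(proj(c,np.r_[H,z]),proj(c,np.r_[H+M@[0,-200],z]))
m=(onz(c,240,128,125)+onz(c,332,128,125))/2;print("front mid",m,"rack",m[:2]-M@[35,0], "pred",H+M@[35,-95])
E
```

```text
jar from tcp [  5.43789907  -0.22090979 -46.94278353]
(70, -55) [332.4 131.3]
(70, -135) [239.6 132.2]
[489.73984806  10.55719215] [103.56287139  14.9002516 ]
front mid [555.83762841  82.05060305 125.        ] rack [550.46211802 116.63533795] pred [551.02061395 113.47436531]
```

```bash
python3 -m inch '[[[0.02,0.007,0],0,0.6],[[0.025,0.009,0],0,0.6],[[0.021,0.007,0],0,0.6],[[0.01,0.004,0],0,0.6],[[0,0,0],0,0.6],[[0,0,0.015],0,0.6],[[0,0,0.015],0,0.6],[[0,0,0.015],0,0.6],[[0,0,0.01],0,0.6],[[0,0,0.004],0,0.6],[[0,0,0],0,0.6]]'; python3 -c "
from h import *
s=observe();print(s['force'],totool([551.5,110.7,158]),s['gripper_width'],s['gripper_force'])"
```

```text
time: 16.1
eef_pos: [551.6, 112.3, 163.3]
tcp_rot: [-2.053, -2.378, 0.0]
force: [0.1, 0.7, -2.7]
gripper_width: 0.591
gripper_force: 63.4
[ 0.08438756  0.73916782 -2.68328419] [-1.5348093  -0.33199355  5.29475601] 0.5911860377629526 63.4067046304699
```

```bash
for r in 1; do python3 -m inch '[[[-0.001,0,0.002],0,0.6],[[0,0,0.0015],0,0.6],[[0,0,0],0,0.6]]'; done; python3 -m inch '[[[0,0,0.001],0,0.6],[[0,0,0],0,0.6]]'
```

```text
time: 16.48
eef_pos: [551.7, 111.2, 159.9]
tcp_rot: [2.053, 2.378, -0.0]
force: [0.3, -1.7, -3.1]
gripper_width: 0.592
gripper_force: 63.4
time: 16.73
eef_pos: [551.8, 111.2, 158.9]
tcp_rot: [2.053, 2.378, 0.0]
force: [-0.1, 0.1, -4.0]
gripper_width: 0.587
gripper_force: 63.5
```

```bash
python3 -m inch '[[[0,0,0.001],0,0.6],[[0,0,0],0,0.6]]'; python3 -m inch '[[[0,0,0.001],0,0.6],[[0,0,0],0,0.6]]'
```

```text
time: 16.98
eef_pos: [551.9, 111.4, 158.8]
tcp_rot: [2.052, 2.378, 0.0]
force: [-1.4, -0.3, 3.4]
gripper_width: 0.589
gripper_force: 64.2
time: 17.23
eef_pos: [552.1, 111.4, 158.7]
tcp_rot: [2.052, 2.377, 0.001]
force: [-3.2, -1.3, 9.4]
gripper_width: 0.587
gripper_force: 64.8
```

```bash
python3 -m inch '[[[0,0,-0.001],0,0.5],[[0,0,0],0,0.4],[[0,0,0],0,0.35],[[0,0,0],0,0.25],[[0,0,0],0,0.15],[[0,0,0],0,0.1],[[0,0,0],0,0.1],[[0,0,-0.015],0,0.1],[[0,0,-0.03],0,0.1],[[0,0,-0.03],0,0.1],[[0,0,-0.03],0,0.1],[[0,0,-0.01],0,0.1],[[0,0,0],0,0.1]]'; python3 - <<'E'
from h import *
c=calibration("wrist");cv2.imwrite("pics/w5.png",get_image("wrist"))
H,M=door(709.5,55.4,-.0966,1.32);print(proj(c,np.r_[H+M@[35,-95],205]),observe()["q"])
E
```

```text
time: 18.85
eef_pos: [552.0, 111.3, 273.4]
tcp_rot: [2.052, 2.377, 0.001]
force: [-0.1, -0.8, -0.1]
gripper_width: 0.9
gripper_force: 0.0
[253.42913654 187.11934451] [ 0.49189647  0.18408874 -0.83912617  1.53558068  0.13719729  1.48370337
 -0.20413318]
```

View pics/w5.png

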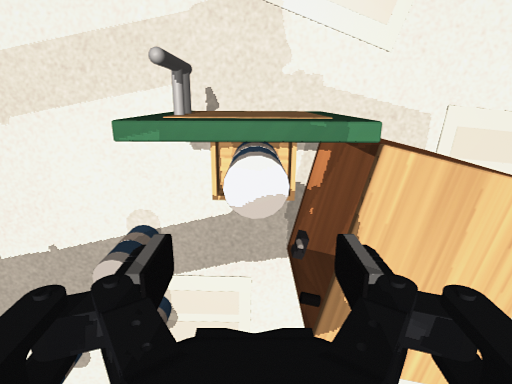

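The jar stands in the rack with its lid at (256,185), against a predicted (253,187) for the rack centre, and it looks upright. I go back to the handle pose.

```bash
python3 -m inch '[[[0.025,-0.0188,0],0,0.2],[[0.025,-0.0188,0],0,0.3],[[0.025,-0.0188,0],0,0.4],[[0.025,-0.0188,0],0,0.45],[[0,0,0],10,0.45],[[0,0,0],10,0.45],[[0,0,0],10,0.45],[[0,0,0],10,0.45],[[0,0,0],10,0.45],[[0,0,0],10,0.45],[[0,0,0],10,0.45],[[0,0,0],10,0.45],[[0,0,0],10,0.45],[[0,0,0],0,0.45],[[0,0,0],0,0.45]]'; python3 - <<'E'
from h import *
s=observe();print(R.from_rotvec(s["tcp_rot"]).as_matrix().round(3),totool([463.1,199.7,175.7]),s["gripper_width"])
H,M=door(709.5,55.4,-.0966,1.32);p=np.r_[H+M@[-61,-165],212];c=calibration("wrist");print(p,proj(c,p))
im=get_image("wrist");x,y=proj(c,p).astype(int);print(x,y);cv2.imwrite("pics/w6.png",im[60:330,100:460])
E
```

```text
time: 20.78
eef_pos: [462.4, 199.0, 272.2]
tcp_rot: [3.133, 0.235, -0.002]
force: [-0.1, 0.0, 0.1]
gripper_width: 0.548
gripper_force: 0.0
[[ 0.989  0.149 -0.001]
 [ 0.149 -0.989 -0.   ]
 [-0.001  0.    -1.   ]] [ 0.93712577 -0.62058838 96.47574128] 0.5478677819073355
[467.10688708 197.58433169 212.        ] [258.18013262 185.01254895]
258 185
```

View pics/w6.png

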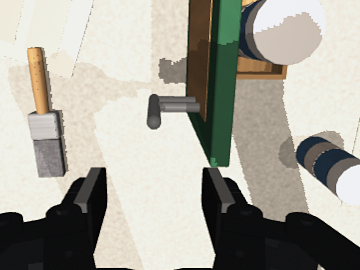

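The handle's top end is at (254,182) in the full picture, about 2 mm from the prediction. I grip it and swing the door most of the way back.

```bash
python3 -m inch '[[[0.001,-0.0008,0.02],0,0.45],[[0,0,0.025],0,0.45],[[0,0,0.025],0,0.45],[[0,0,0.02],0,0.45],[[0,0,0.007],0,0.45],[[0,0,0],0,0.6],[[0,0,0],0,0.8],[[0,0,0],0,1],[[0,0,0],0,1],[[0,0,0],0,1]]' && python3 -m inch '[[[-0.002,0.006,0],-2,1],[[-0.003,0.009,0],-3,1],[[-0.0047,0.015,0],-5,1],[[-0.0047,0.015,0],-5,1],[[-0.0047,0.015,0],-5,1],[[-0.0047,0.015,0],-5,1],[[-0.0047,0.015,0],-5,1],[[-0.0047,0.015,0],-5,1],[[-0.0047,0.015,0],-5,1],[[-0.0047,0.015,0],-5,1],[[-0.0047,0.015,0],-5,1],[[-0.0047,0.015,0],-5,1],[[-0.0047,0.015,0],-5,1],[[-0.0047,0.015,0],-5,1],[[-0.003,0.009,0],-3,1],[[-0.002,0.006,0],-2,1],[[0,0,0],0,1]]'; python3 - <<'E'
from h import *
s=observe();print(R.from_rotvec(s["tcp_rot"]).as_matrix().round(3),totool([562.9,-0.5,175.7]),s["gripper_width"],s["q"])
E
```

```text
time: 22.08
eef_pos: [464.3, 200.3, 176.7]
tcp_rot: [-3.133, -0.23, -0.003]
force: [1.3, 0.5, 4.1]
gripper_width: 0.049
gripper_force: 57.4
time: 24.2
eef_pos: [546.9, 9.5, 176.7]
tcp_rot: [2.434, 1.984, 0.0]
force: [-0.8, -1.4, 4.6]
gripper_width: 0.051
gripper_force: 58.5
[[ 0.202  0.979  0.001]
 [ 0.979 -0.202 -0.001]
 [-0.001  0.001 -1.   ]] [-6.54899222 17.7120005   1.0200977 ] 0.0510861046183903 [ 0.62479453  0.17965621 -0.76446854  1.72132987  0.12996897  1.29140926
 -0.37058355]
```

```bash
python3 -m inch '[[[-0.001,0.003,0],-1,1],[[-0.001,0.003,0],-1,1],[[-0.001,0.003,0],-1,1],[[-0.001,0.003,0],-1,1],[[0,0,0],0,1]]'; python3 - <<'E'
from h import *
s=observe();print(totool([562.9,-0.5,175.7]),s["gripper_width"])
E
```

```text
time: 24.82
eef_pos: [554.4, 5.1, 176.6]
tcp_rot: [-2.36, -2.068, 0.008]
force: [-9.7, 0.3, 11.7]
gripper_width: 0.051
gripper_force: 61.3
[-4.44071562  9.12418034  0.82711064] 0.050633779445998124
```

```bash
for i in 1; do python3 -m inch '[[[-0.001,0.003,0],-1,1],[[-0.0005,0.0015,0],-0.5,1],[[0,0,0],0,1]]'; done; python3 -c "
from h import *
print(totool([562.9,-0.5,175.7]))"
```

```text
time: 25.2
eef_pos: [556.2, 4.2, 176.5]
tcp_rot: [-2.328, -2.097, 0.013]
force: [-15.7, 1.1, 15.7]
gripper_width: 0.052
gripper_force: 63.3
[-3.98614642  7.19094246  0.74775123]
```

```bash
python3 -m inch '[[[-0.0005,0.0015,0],-0.5,1],[[0,0,0],0,1],[[0,0,0],0,1]]'; python3 -c "
from h import *
print(totool([562.9,-0.5,175.7]))"
```

```text
time: 25.58
eef_pos: [562.8, 0.9, 176.7]
tcp_rot: [2.327, 2.109, -0.002]
force: [-2.3, -1.1, 5.4]
gripper_width: 0.05
gripper_force: 58.8
[-1.34763125  0.23447724  0.97074639]
```

It snapped shut, and the pose matches the initial shut grip. I release and lift clear.

```bash
python3 -m inch '[[[0,0,0],0,0.8],[[0,0,0],0,0.6],[[0,0,0],0,0.5],[[0,0,0],0,0.45],[[0,0,0],0,0.45],[[0,0,-0.01],0,0.45],[[0,0,-0.025],0,0.45],[[0,0,-0.03],0,0.45],[[0,0,-0.03],0,0.45],[[0,0,-0.01],0,0.45],[[-0.03,0,0],0,0.45],[[-0.05,0,0],0,0.45],[[-0.05,0,0],0,0.45],[[-0.05,0,0],0,0.45],[[-0.05,0,0],0,0.45],[[0,0,0],0,0.45],[[0,0,0],0,0.45]]'; python3 - <<'E'
from h import *
# compare handle/door region in both fixed cameras with the start picture by template matching
for n,(x,y) in dict(scene=(241,199),side=(274,168)).items():
    a=cv2.resize(cv2.imread(f"pics/{n}0.png"),(512,384),interpolation=cv2.INTER_AREA);b=get_image(n)
    r=cv2.matchTemplate(b[y-32:y+32,x-32:x+32],a[y-14:y+14,x-14:x+14],cv2.TM_CCOEFF_NORMED);_,v,_,l=cv2.minMaxLoc(r);print(n,v,np.array(l)-18)
E
```

```text
time: 27.7
eef_pos: [540.5, -226.4, 280.3]
tcp_rot: [-2.326, -2.11, -0.001]
force: [-0.2, 0.3, 0.2]
gripper_width: 0.551
gripper_force: 0.0
scene 0.9192875623703003 [0 0]
side 0.9914120435714722 [0 0]
```

The handle is back at its starting pixel in both fixed cameras, so the door is shut. I hand in.

```bash
python3 -c "
from workcell import *
print(job_done())"
```

```text
the job is handed in; nothing more can be done
None
```

I handed the job in at about 28 s: the jar stands in the door rack (last seen upright, about 2 mm off centre, before closing) and the door is shut on its catch, with the handle back at its starting pixel in both cameras; the judge's verdict was not shown.

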